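# Slide the casting ring over the sprue former

### The job

Slide the empty tall steel casting ring down over the upright plug of the empty sprue former, so that it stands upright and flat on the black flange all the way round. Keep hold of it until it is down on the flange, do not drop it, then let go. Leave the low steel ring and the ring already filled with plaster where they are.

Things in the scene. Friction and masses are not known exactly. Their poses are not given: they have to be found in the camera images.
- tall_ring: The empty tall casting ring: a plain steel tube open at both ends, 52 mm outside diameter, 44 mm bore, 60 mm high, about 0.3 kg, standing upright and loose on the bench, hollow when seen from above. Origin: centre of its lower end; z up along its axis. A slimmer steel tube of the same height (32 mm outside) stands nearby and is not it.
- former: The empty sprue former, fixed to the bench: black flange, 84 mm diameter, 12 mm thick, with an upright round grey plug at its centre, 28 mm diameter up to 32 mm above the bench, then tapering to a blunt 10 mm top, 56 mm above the bench. Origin: centre of the underside; z up. The ring has 8 mm to spare all round the plug; seated, its lower end is 12 mm above this origin. Rigid.
- low_ring: A bystander: steel ring of the same 52 mm diameter and 44 mm bore but only 24 mm high, loose on the bench. Origin: centre of its lower end; z up.
- filled_ring: A bystander: a tall steel ring like the wanted one (52 mm diameter, 60 mm high), but closed near its top by white plaster. It stands loose on a second, identical sprue former, its top 72 mm above the bench. Origin: centre of its lower end, 12 mm above the bench; z up.

How it is judged:
By the outcome, as a careful person would: the job done as asked, in the order asked, and still so for the second after the job is handed in, with the robot touching nothing.
It also fails if it takes over 32 s, if anything falls off the work surface, if the arm or the gripper's body presses on something with over 40 N, if the wrist force passes 120 N, or if a joint passes its speed limit or range.

### The arm

A 6-joint arm with a two-finger parallel gripper is mounted at the origin on the work surface. World frame = base frame: x ahead of the robot, y to its left, z up, the work surface at z = 0. Lengths are in m, angles in rad, forces in N, time in s.
With the tool pointing down it reaches from about 0.3 to 0.875 m from the base axis. Payload 4.2 kg.
Tool frame: the origin (TCP) lies where the fingers leave the gripper's body, on its centre line; the fingertips stand 73 mm ahead of it and the grasp point (between the pads) lies 54 mm ahead of it; z points along the fingers, y is the direction in which the jaws open and shut (so a half turn about z gives the same grasp; the last joint's range is limited). The gripper opens to 85 mm and grips with 20 to 120 N. Pads are 22 mm wide; open, the fingers measure 114 mm over their backs; the gripper's body (76 mm by 85 mm) begins 54 mm behind the grasp point. The pads swing forward as they close: fully open they stand 13 mm farther back than shut.
Start: joints at [-1.295, 0.32, 1.565, -0, 1.257, -0.02], TCP at [0.168, -0.55, 0.304] pointing down, gripper open.
Joint ranges: [-3.11, 3.11], [-0.84, 2.01], [0.21, 2.61], [-1.34, 4.49], [0.05, 2.63], [-2.56, 2.56]. Speed limits (rad/s): [2.57, 2.57, 3.14, 3.14, 3.14, 3.14].

### API

Orientations are given as a rotation vector (axis times angle).
In Python, from plant import bot gives the robot as it stands. The module is installed in compiled form; this text tells all that it offers.
- The arm moves only by the tool move_arm, never from a script. Its argument "deltas" is a list of rows, each a list of 3 entries, a list of its own where there are three numbers: the shift along the tool's x, y, z in cm, then the turn, a rotation vector about the tool's x, y, z in rad, then the closure, from -1 (fully open) to 1 (shut). A call has 1 to 10 rows; each row is the pose to reach, as a shift and turn from the pose commanded when the call began, along the tool's axes at that moment; what a row does not reach only later rows make up. A row lasts 1/10 s, in which the tool goes at most 50 mm and 8.59 degrees, less where a joint would pass 70% of its speed; a pose out of reach is approached as far as the arm can. A call with a gripper value outside its range is refused whole. The fingers move at their own pace and stop on an object; "force" is the grip in N (left out, the last holds). Time passes only in rows, so rows that repeat a pose let the fingers close. It gives the time, the measured TCP pose, the force and the opening at its end, in the units of the state.
- bot.state(): the state, without advancing time (a new reading comes with each control period).
- bot.camera(name): name is "scene" or "top" or "wrist"; returns a dict with "pixels" (384x512x3 uint8, red, green, blue), "z_map" (384x512 float32, m along the optical axis (not along the pixel's ray), 0 where there is no reading), "fx", "fy", "cx", "cy" (pixels), "k1" (the pictures are not rectified: a ray, as slopes to the right and down, at radius r is drawn at 1 + k1 r^2 times it, then the intrinsics apply), "rvec" (rotation vector, rad) and "tvec" (3), from world to camera coordinates, as OpenCV has them. Camera axes: x right, y down, z forward; pixel columns grow to the right and rows downward; lengths in m; the calibration is good to about 2 mm. A picture is of the moment at which its call begins.
- bot.close_job(): hands the job in, once; it reports no verdict.
The state is a dict: "clock": time; "q": joint angles; "dq": joint speeds; "tau": joint torques, N m; "eef_pos": TCP position; "ee_rot": TCP orientation; "force": force on the tool from outside, world axes, zero at the start; "moment": the same for the moment, N m; "opening": finger opening in m.
Only numpy, scipy, OpenCV 4.12 (cv2) and the standard library are available. Lean on these libraries where they do the work, as an engineer would, in place of code of your own. Each camera call takes 0.05 s, during which the arm holds its last target. There are 200 camera calls.

## Working session

There is one attempt and no reset: what is moved stays moved. The work goes in short steps, Python scripts to look and compute and a tool call to move; the robot and the scene stay as the last step left them, time stands still between calls to the robot, and variables do not carry over. Pictures are saved under pics/ and viewed, about 8 in all and at most 12, crops included, and the job is handed in when it is done.

Besides the shell and the picture viewer there is one more tool, called after "Request:" as a command line: name --argument value ..., lists and objects as JSON in quotes. move_arm: Moves the arm, as the interface text tells. Its arguments: {"type":"object","properties":{"deltas":{"type":"array"},"force":{"type":"number"}},"required":["deltas"]}

```bash
mkdir -p pics
cat > h.py <<'E'
import numpy as np, cv2
from plant import bot
def cloud(c):
    # world point for every pixel
    K=np.array([[c['fx'],0,c['cx']],[0,c['fy'],c['cy']],[0,0,1.]])
    h,w=c['z_map'].shape
    u,v=np.meshgrid(np.arange(w),np.arange(h))
    p=np.stack([u,v],-1).reshape(-1,1,2).astype(np.float64)
    n=cv2.undistortPoints(p,K,np.array([c['k1'],0,0,0,0.])).reshape(h,w,2)
    R=cv2.Rodrigues(np.array(c['rvec'],float))[0]
    d=np.concatenate([n,np.ones((h,w,1))],-1)
    t=np.array(c['tvec'],float).ravel()
    z=c['z_map'][...,None]
    return (d*z-t)@R, d@R, -R.T@t   # points, ray dirs, camera centre
def onplane(d,o,z): return o+d*((z-o[2])/d[...,2:3])
E
python3 - <<'E'
from h import *
print(bot.state())
for n in("scene","top"):
    c=bot.camera(n); cv2.imwrite(f"pics/{n}0.png",c['pixels'][...,::-1])
    np.savez(f"{n}0.npz",**c)
    P,d,o=cloud(c); print(n,o,c['fx'],c['k1'])
    # things above the bench, clustered
    m=((P[...,2]>.008)&(P[...,2]<.15)&(c['z_map']>0)).astype(np.uint8)
    k,l,s,ce=cv2.connectedComponentsWithStats(m)
    for i in range(1,k):
        if s[i,4]>60: q=P[l==i]; print(s[i],q.min(0).round(3),q.max(0).round(3))
E
```

```text
{'clock': 0.0, 'q': array([-1.29498764e+00,  3.20313340e-01,  1.56568008e+00,  2.88944440e-06,
        1.25737786e+00, -1.99862937e-02]), 'dq': array([ 1.16272803e-03,  7.20331347e-04,  6.81040839e-05,  4.34478606e-04,
       -2.03244033e-04, -1.77679309e-04]), 'tau': array([-4.76420937e-04, -4.15521634e+01, -2.34163016e+01, -8.81374172e-05,
        8.01528658e-03, -1.45946156e-06]), 'eef_pos': array([ 0.16752879, -0.54969737,  0.30306941]), 'ee_rot': array([-3.10555117e+00, -4.62680245e-01,  3.51913254e-04]), 'force': array([-1.2744498 , -0.5436132 , -0.66951597]), 'moment': array([0.00256062, 0.00377424, 0.02508595]), 'opening': 0.08530986651431953}
scene [1.06709951 0.1362136  0.55845055] 401.11180165116116 -0.04735512501725877
[ 74   1  29  45 561] [-0.167 -0.955  0.008] [-0.063 -0.849  0.15 ]
[ 354    0  158   34 3386] [-0.882 -0.043  0.008] [-0.824  0.623  0.126]
[ 283   66   82   54 2977] [-0.103 -0.104  0.008] [0.162 0.103 0.15 ]
[  0 138  39  47 552] [ 0.494 -0.694  0.008] [ 0.635 -0.571  0.022]
[129 141  27  33 717] [ 0.449 -0.338  0.008] [ 0.503 -0.287  0.063]
[  0 146  15
[... 1813 characters left out ...]
.621  0.008] [ 0.737 -0.557  0.023]
[   0  112   20   93 1449] [0.519 0.536 0.008] [0.719 0.568 0.086]
[499 113  13  44 155] [ 0.614 -0.609  0.008] [ 0.718 -0.592  0.02 ]
[218 130  17  21 283] [0.636 0.025 0.009] [0.668 0.058 0.089]
[ 119  155   36   37 1017] [0.546 0.209 0.008] [0.63  0.29  0.058]
[342 157  19  19 240] [ 0.573 -0.248  0.008] [ 0.605 -0.216  0.063]
[260 160  32  31 569] [ 0.544 -0.102  0.008] [ 0.612 -0.033  0.032]
[ 190  205   38   38 1090] [0.429 0.042 0.008] [0.512 0.125 0.076]
[376 205  31  26 442] [ 0.448 -0.339  0.008] [ 0.499 -0.288  0.063]
[303 209  25  24 167] [ 0.448 -0.178  0.008] [ 0.498 -0.126  0.026]
[109 215  26  31 520] [0.424 0.252 0.008] [0.491 0.302 0.03 ]
```

View pics/top0.png

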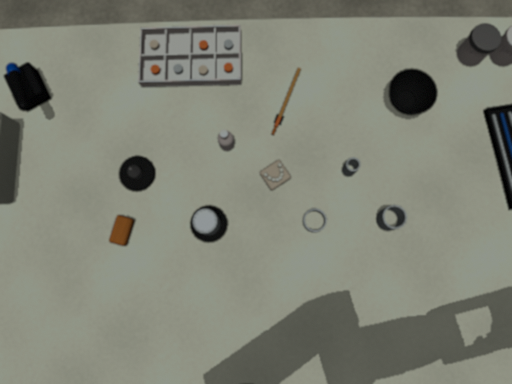

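View pics/scene0.png

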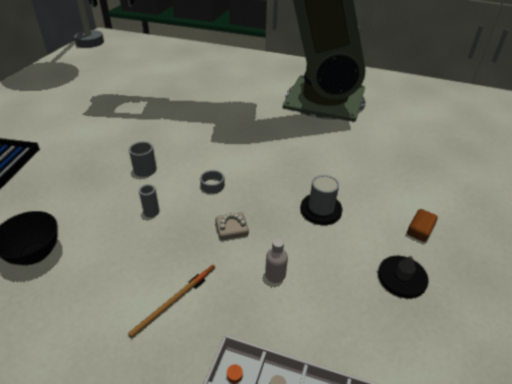

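Top view: the hollow tall ring is at (390,217), the slim tube at (350,166), the low ring at (314,220), the filled ring at (208,222) and the empty former at (137,173). The scene view agrees, with the ring at (143,158) and the former at (403,275). I'll fit the centres next.

```bash
cat >> h.py <<'E'
def circ(P,m,near,rad,z0,z1):
    q=P[m&(np.hypot(P[...,0]-near[0],P[...,1]-near[1])<rad)&(P[...,2]>z0)&(P[...,2]<z1)][:,:2]
    (x,y),r=cv2.minEnclosingCircle((q*1000).astype(np.float32)); return len(q),round(x,1),round(y,1),round(r,1)
def totool(target,st=None):
    # world TCP target (m) -> shift in tool axes, cm
    st=st or bot.state(); R=cv2.Rodrigues(np.array(st['ee_rot']))[0]
    return (R.T@(np.array(target)-st['eef_pos'])*100).round(2)
E
python3 - <<'E'
from h import *
for n in("scene","top"):
    c=dict(np.load(f"{n}0.npz")); P,_,_=cloud(c); m=c['z_map']>0
    print(n,'ring',circ(P,m,(.474,-.313),.04,.055,.07),'flange',circ(P,m,(.588,.25),.06,.009,.014),'plugtop',circ(P,m,(.588,.25),.03,.053,.06),'plug',circ(P,m,(.588,.25),.03,.03,.06))
print(totool((.474,-.313,.17)),totool((.474,-.313,.096)))
E
```

```text
scene ring (161, 476.1, -313.6, 27.5) flange (1160, 588.7, 250.5, 42.5) plugtop (19, 589.3, 251.2, 4.3) plug (226, 589.7, 250.1, 14.3)
top ring (152, 474.5, -314.9, 26.2) flange (747, 587.7, 250.5, 42.3) plugtop (9, 588.4, 251.0, 4.2) plug (122, 587.6, 250.3, 14.2)
[ 36.22 -13.69  13.34] [ 36.22 -13.68  20.74]
```

Request:
move_arm --deltas '[[[36.3,-13.6,13],[0,0,0],-1],[[36.3,-13.6,13],[0,0,0],-1],[[36.3,-13.6,13],[0,0,0],-1],[[36.3,-13.6,13],[0,0,0],-1],[[36.3,-13.6,13],[0,0,0],-1],[[36.3,-13.6,13],[0,0,0],-1],[[36.3,-13.6,13],[0,0,0],-1],[[36.3,-13.6,13],[0,0,0],-1],[[36.3,-13.6,13],[0,0,0],-1],[[36.3,-13.6,13],[0,0,0],-1]]'

```text
clock: 1.1
eef_pos: [0.4758, -0.3129, 0.1728]
ee_rot: [-3.105, -0.468, 0.003]
force: [-0.7, -0.5, 0.1]
opening: 0.0852
```

Run:
```python
from h import *
c=bot.camera("wrist"); cv2.imwrite("pics/w1.png",c['pixels'][...,::-1])
P,_,_=cloud(c); m=c['z_map']>0
print('ring',circ(P,m,(.475,-.314),.04,.055,.07))
s=bot.state();print(s['clock'],s['eef_pos'],s['ee_rot'],s['force'],totool((.475,-.314,.096)))
```

```text
ring (1369, 475.4, -313.9, 26.0)
1.15 [ 0.47503435 -0.31394622  0.1735332 ] [-3.10660888e+00 -4.65136052e-01  2.05716100e-03] [ 0.20488934 -0.47144627 -0.56267702] [0.   0.01 7.75]
```

View pics/w1.png

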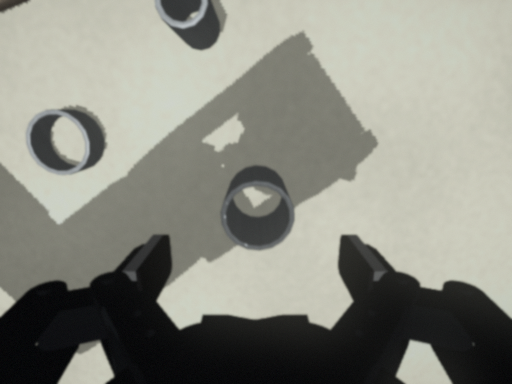

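The wrist view has the tall ring's hollow rim at (257,215), centred between the fingers, with the low ring at (68,142) and the slim tube at (190,15). The fit agrees with the estimate within 1 mm, so I'll descend and grip.

Request:
move_arm --deltas '[[[0,0,3],[0,0,0],-1],[[0,0,5.5],[0,0,0],-1],[[0,0,7],[0,0,0],-1],[[0,0,7.5],[0,0,0],-1],[[0,0,7.5],[0,0,0],-1],[[0,0,7.5],[0,0,0],1],[[0,0,7.5],[0,0,0],1],[[0,0,7.5],[0,0,0],1],[[0,0,7.5],[0,0,0],1],[[0,0,7.5],[0,0,0],1]]' --force 50

```text
clock: 2.15
eef_pos: [0.4755, -0.3145, 0.1004]
ee_rot: [3.105, 0.463, 0.002]
force: [-0.7, 0.3, 5.7]
opening: 0.0507
```

Request:
move_arm --deltas '[[[0,0,0],[0,0,0],1],[[0,0,0],[0,0,0],1],[[0,0,-1],[0,0,0],1],[[0,0,-3],[0,0,0],1],[[0,0,-6],[0,0,0],1],[[0,0,-9],[0,0,0],1],[[0,0,-11],[0,0,0],1],[[0,0,-12],[0,0,0],1],[[0,0,-12],[0,0,0],1]]'

```text
clock: 3.05
eef_pos: [0.4756, -0.3143, 0.2204]
ee_rot: [3.105, 0.463, 0.003]
force: [-0.8, 0.3, -1.5]
opening: 0.0504
```

Run:
```python
from h import *
c=bot.camera("wrist"); cv2.imwrite("pics/w2.png",c['pixels'][...,::-1])
P,_,_=cloud(c); m=c['z_map']>0
s=bot.state();e=s['eef_pos'];print(s['clock'],e,s['ee_rot'],s['force'],s['opening'])
q=P[m&(np.hypot(P[...,0]-e[0],P[...,1]-e[1])<.04)&(P[...,2]<e[2]-.02)&(P[...,2]>.08)]
zt=np.percentile(q[:,2],98); print('top z',zt)
print('ring',circ(P,m,e,.035,zt-.004,zt+.004))
print(totool((.588,.2505,e[2])))
```

```text
3.1 [ 0.47506679 -0.31394984  0.2190045 ] [3.10706009e+00 4.63072280e-01 2.88332689e-04] [ 0.19871611 -0.24593143 -2.59230879] 0.050697801652369215
top z 0.19684486075939234
ring (363, 487.5, -310.3, 32.4)
[ 2.726e+01 -5.070e+01 -1.000e-02]
```

View pics/w2.png

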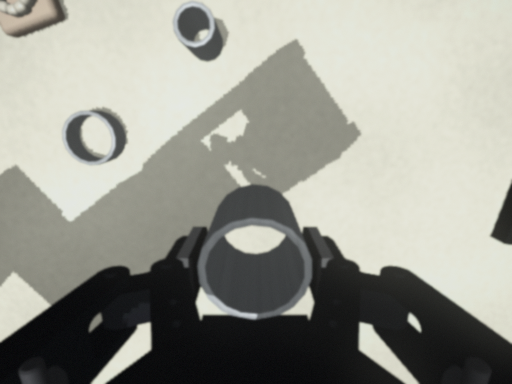

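The ring is held upright between the pads, with its rim centred at (256,267). The low ring and slim tube haven't moved. Now I'll carry it over to the former.

Request:
move_arm --deltas '[[[0.8,-1.5,0],[0,0,0],1],[[2.4,-4.5,0],[0,0,0],1],[[4.3,-8,0],[0,0,0],1],[[6.2,-11.5,0],[0,0,0],1],[[8.1,-15,0],[0,0,0],1],[[10,-18.5,0],[0,0,0],1],[[11.8,-22,0],[0,0,0],1],[[13.7,-25.5,0],[0,0,0],1],[[15.6,-29,0],[0,0,0],1],[[17.5,-32.5,0],[0,0,0],1]]'

```text
clock: 4.1
eef_pos: [0.5468, 0.0502, 0.2173]
ee_rot: [-3.107, -0.463, 0.005]
force: [1.2, -0.2, -2.7]
opening: 0.0509
```

Request:
move_arm --deltas '[[[1.9,-3.5,0],[0,0,0],1],[[3.8,-7,0],[0,0,0],1],[[5.7,-10.5,0],[0,0,0],1],[[7.6,-14,0],[0,0,0],1],[[9,-16.8,0],[0,0,0],1],[[9.8,-18.2,0],[0,0,0],1],[[9.8,-18.2,0],[0,0,0],1],[[9.8,-18.2,0],[0,0,0],1]]'

```text
clock: 4.9
eef_pos: [0.5878, 0.2499, 0.2178]
ee_rot: [3.106, 0.463, -0.004]
force: [-0.8, -0.2, -2.8]
opening: 0.0508
```

```bash
python3 - <<'E'
from h import *
s=bot.state();e=s['eef_pos'];print(s['clock'],e,s['ee_rot'],s['force'],s['opening'])
print(totool((.588,.2505,e[2])))
R=cv2.Rodrigues(s['ee_rot'])[0]
for n in("wrist","scene","top"):
    c=bot.camera(n); cv2.imwrite(f"pics/{n}3.png",c['pixels'][...,::-1]); np.savez(f"{n}3.npz",**c)
    P,_,_=cloud(c); T=(P-e)@R*1000   # tool frame, mm
    m=(c['z_map']>0)&(np.abs(T[...,0])<45)&(np.abs(T[...,1])<24)&(T[...,2]>22)&(T[...,2]<130)
    q=T[m]; print(n,len(q),np.percentile(q,[1,99],axis=0).round(1).tolist())
    for z in range(30,110,10):
        k=q[(q[:,2]>z)&(q[:,2]<z+10)]
        if len(k)>5: print(z,len(k),k[:,:2].min(0).round(1),k[:,:2].max(0).round(1))
E
python3 -c "
import cv2
a=cv2.imread('pics/scene3.png')[100:330,250:500];b=cv2.imread('pics/wrist3.png')
cv2.imwrite('pics/c3.png',cv2.hconcat([cv2.resize(a,(417,384)),cv2.resize(b[:,80:440],(360,384))]))"
```

```text
4.9 [0.5877601  0.24990599 0.21779841] [ 3.10572668  0.46349521 -0.00423216] [-0.76030159 -0.23900666 -2.79844582] 0.05079158375399004
[ 0.04 -0.05 -0.  ]
wrist 10347 [[-22.5, -23.2, 40.0], [25.9, 22.7, 98.7]]
30 102 [-23.  -23.9] [25.8 23.9]
40 4119 [-25.6 -24. ] [26.3 24. ]
50 1808 [-22.4 -23.9] [26.3 22.1]
60 1453 [-22.4 -23.8] [26.2 21.7]
70 1153 [-22.3 -24. ] [26.2 21.5]
80 939 [-22.4 -23.9] [26.2 24. ]
90 757 [-22.8 -23.8] [26.2 23.9]
100 16 [-22.  -18.8] [23.8 19.3]
scene 1495 [[-23.3, -22.0, 39.3], [26.1, 23.6, 98.8]]
30 51 [-23.1 -23.3] [25.5 23.3]
40 378 [-25.9 -23.9] [25.9 23.9]
50 317 [-24.3 -21.6] [26.6 24. ]
60 270 [-23.8 -23.2] [26.5 24. ]
70 193 [-23.6 -21.9] [27.3 23.7]
80 144 [-12.3 -20.3] [27.3 23.9]
90 140 [  8.6 -18.4] [26.4 23.6]
top 407 [[-26.6, -23.5, 37.7], [17.6, 23.6, 99.3]]
30 36 [-26. -24.] [-0.6 23.1]
40 79 [-27.2 -24. ] [ 2.7 23.9]
50 54 [-26.6 -21. ] [11.4 23.2]
60 62 [-27. -24.] [13.7 23.8]
70 61 [-25.8 -21.1] [17.8 24. ]
80 60 [-26.7 -20.2] [17.6 23.5]
90 53 [-25.9 -20.1] [19.4 22.3]
```

View pics/c3.png

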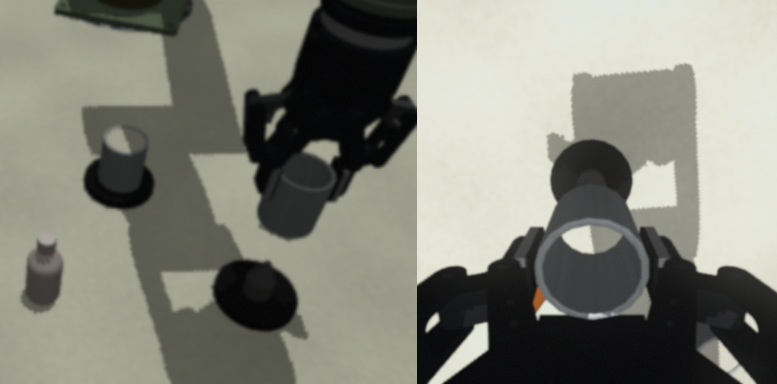

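In the left crop the ring is upright in the gripper over the former. In the right crop the rim is centred at (593,267). In the tool frame the ring is centred within 0.5 mm and untilted, with its lower end 99.5 mm ahead of the TCP, so it should touch down at TCP z ≈ 0.1115. I'll lower it, slowing at the end.

Request:
move_arm --deltas '[[[0,0,1.5],[0,0,0],1],[[0,0,4],[0,0,0],1],[[0,0,6],[0,0,0],1],[[0,0,7.5],[0,0,0],1],[[0,0,8.7],[0,0,0],1],[[0,0,9.5],[0,0,0],1],[[0,0,10],[0,0,0],1],[[0,0,10.1],[0,0,0],1],[[0,0,10.2],[0,0,0],1],[[0,0,10.2],[0,0,0],1]]'

```text
clock: 6.05
eef_pos: [0.5888, 0.2505, 0.1174]
ee_rot: [-3.107, -0.463, -0.002]
force: [-1.0, -0.4, -3.5]
opening: 0.0508
```

Request:
move_arm --deltas '[[[0,0,0.1],[0,0,0],1],[[0,0,0.2],[0,0,0],1],[[0,0,0.2],[0,0,0],1]]'

```text
clock: 6.35
eef_pos: [0.5885, 0.2504, 0.1149]
ee_rot: [3.107, 0.463, -0.0]
force: [-0.1, 0.5, -2.6]
opening: 0.0507
```

Still carrying the ring's weight, so there is no contact yet. I'll lower it a little at a time.

Request:
move_arm --deltas '[[[0,0,0.1],[0,0,0],1],[[0,0,0.15],[0,0,0],1],[[0,0,0.15],[0,0,0],1]]'

```text
clock: 6.65
eef_pos: [0.5885, 0.2504, 0.1133]
ee_rot: [3.107, 0.463, -0.0]
force: [0.6, -0.6, -3.0]
opening: 0.051
```

Request:
move_arm --deltas '[[[0,0,0.05],[0,0,0],1],[[0,0,0.1],[0,0,0],1],[[0,0,0.1],[0,0,0],1]]'

```text
clock: 6.95
eef_pos: [0.5886, 0.2505, 0.1126]
ee_rot: [3.107, 0.463, 0.0]
force: [0.4, -0.1, -1.0]
opening: 0.051
```

Request:
move_arm --deltas '[[[0,0,0.05],[0,0,0],1],[[0,0,0.1],[0,0,0],1],[[0,0,0.1],[0,0,0],1]]'

```text
clock: 7.25
eef_pos: [0.5886, 0.2504, 0.1125]
ee_rot: [-3.107, -0.463, -0.001]
force: [-2.6, -0.8, 5.3]
opening: 0.0506
```

Contact: the force went from −3 N to +5 N at the expected height. Now I'll release and retreat straight up.

Request:
move_arm --deltas '[[[0,0,0],[0,0,0],0],[[0,0,0],[0,0,0],-1],[[0,0,0],[0,0,0],-1],[[0,0,0],[0,0,0],-1],[[0,0,0],[0,0,0],-1],[[0,0,0],[0,0,0],-1]]'

```text
clock: 7.85
eef_pos: [0.5886, 0.2504, 0.1113]
ee_rot: [3.107, 0.463, 0.0]
force: [0.1, -0.8, 0.3]
opening: 0.0855
```

Request:
move_arm --deltas '[[[0,0,-1],[0,0,0],-1],[[0,0,-3],[0,0,0],-1],[[0,0,-6],[0,0,0],-1],[[0,0,-9],[0,0,0],-1],[[0,0,-12],[0,0,0],-1],[[0,0,-14],[0,0,0],-1],[[0,0,-15],[0,0,0],-1],[[0,0,-15],[0,0,0],-1]]'

```text
clock: 8.65
eef_pos: [0.589, 0.2506, 0.2633]
ee_rot: [-3.107, -0.463, -0.005]
force: [-1.1, -0.1, -0.6]
opening: 0.0857
```

Run:
```python
from h import *
s=bot.state();print(s['clock'],s['eef_pos'],s['force'],s['opening'])
im=[]
for n in("wrist","scene","top"):
    c=bot.camera(n); P,_,_=cloud(c); m=c['z_map']>0
    print(n,'ring',circ(P,m,(.588,.25),.035,.066,.08),'low',circ(P,m,(.473,-.151),.04,.019,.03),'filled',circ(P,m,(.474,.083),.04,.066,.08))
    q=P[m&(np.hypot(P[...,0]-.588,P[...,1]-.2505)<.03)&(P[...,2]>.066)&(P[...,2]<.1)]
    if len(q)>20:
        k,*_=np.linalg.lstsq(np.c_[q[:,:2]-[.588,.2505],np.ones(len(q))],q[:,2],rcond=None); print('rim plane slope,slope,z',k.round(4))
    im.append(c['pixels'][...,::-1])
cv2.imwrite("pics/end.png",cv2.hconcat([cv2.resize(im[0],(400,300)),cv2.resize(im[1][100:330,200:507],(400,300))]))
```

```text
8.65 [0.58898031 0.2506098  0.26326634] [-1.09817098 -0.11868063 -0.57297766] 0.08566110003841135
wrist ring (717, 588.4, 251.2, 25.8) low (0, 0.0, 0.0, 0.0) filled (0, 0.0, 0.0, 0.0)
rim plane slope,slope,z [0.0062 0.0015 0.071 ]
scene ring (312, 588.5, 251.0, 27.3) low (155, 475.9, -150.4, 26.8) filled (438, 470.4, 83.8, 27.3)
rim plane slope,slope,z [-0.0038  0.0035  0.0703]
top ring (150, 588.3, 250.0, 26.3) low (135, 474.1, -151.7, 25.9) filled (482, 470.1, 82.8, 25.9)
rim plane slope,slope,z [-0.0052  0.0106  0.071 ]
```

View pics/end.png

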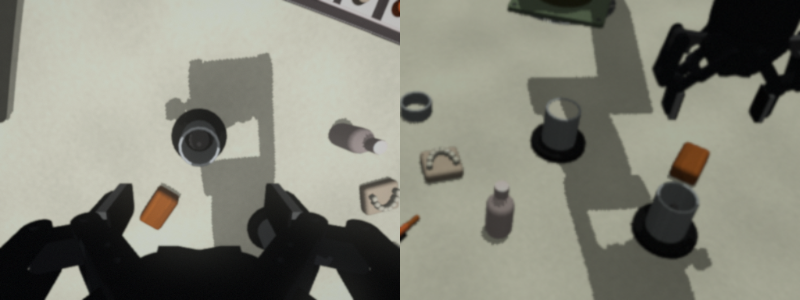

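The ring stands upright on the flange with the plug inside: wrist view (199,143), scene view (673,212). The rim is level at z ≈ 71 mm, and the low and filled rings haven't moved.

```bash
python3 -c "
from plant import bot
print(bot.close_job())"
```

```text
the job is handed in; nothing more can be done
None
```

The tall casting ring is standing flat on the empty former's flange, with the plug inside it, and the job is handed in. I gripped it from outside and carried it over upright. I lowered it until the force changed from about −3 N to +5 N at the expected height, then opened the gripper and backed straight up. The last reading before hand-in was at about 8.7 s of the 32 s allowed.

**Last checks, all after release:**
- **Seating:** three cameras put the rim at about 70–71 mm, against 72 mm nominal, which is within the 2 mm calibration. The fitted tilt was 1% or less, with no consistent direction between cameras, so I read it as level.
- **Centring:** the ring centre is within about 1 mm of the plug.
- **Bystanders:** the low ring and the filled ring measured where they stood before.
- **Gripper:** it is clear of everything and open, with force readings near zero.

No check failed in the end. One automatic rim fit right after the lift was thrown off by the fingers in view; I replaced it with a measurement in the tool frame, which showed the ring centred and upright.

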